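Crank a book lift up to its focus mark

ROBOT

A 7-joint arm with a two-finger parallel gripper is mounted at the origin on the work surface. World frame = base frame: x ahead of the robot, y to its left, z up, the work surface at z = 0. Lengths are in m, angles in degrees, forces in N, time in s.
With the tool pointing down it reaches from about 0.425 to 0.875 m from the base axis. Payload 4.7 kg.
Tool frame: the origin (TCP) lies at the very end of the fingers, on their centre line; the grasp point (between the pads) lies 19 mm behind it (arm.grip_depth is the distance from the TCP to the grasp point, in m); z points along the fingers, y is the line along which they close (so a half turn about z gives the same grasp; the last joint's range is limited). The gripper opens to 85 mm and grips with 20 to 120 N. Pads are 22 mm wide; open, the fingers measure 114 mm over their backs; the gripper's body (76 mm by 85 mm) begins 54 mm behind the grasp point. The pads swing forward as they close: fully open they stand 13 mm farther back than shut.
Start: joints at [76.266, 18.392, -4.016, 83.108, 1.295, 78.541, -3.26], TCP at [0.163, -0.629, 0.211] pointing down, gripper open.
Joint ranges: [-163.93, 163.93], [-17.29, 119.83], [-79.2, 71.16], [3.27, 140.29], [-89.18, 269.18], [5.43, 117.66], [-154.24, 154.24]. Speed limits (degrees/s): [147.25, 147.25, 180, 180, 180, 180, 180].

INTERFACE

Orientations are given as [roll, pitch, yaw] about the fixed x, y, z axes, in that order (R = Rz(yaw) Ry(pitch) Rx(roll)).
In Python, from plant import arm gives the robot as it stands. The module is installed in compiled form; this text tells all that it offers.
- The arm moves only by the tool carry_out, never from a script. Its argument "motion" is a list of rows, each an object with "gripper": the closure, from -1 (fully open) to 1 (shut); "dp": the shift along the tool's x, y, z as a fraction of full scale, a list of three; "spin": the turn about the tool's z as a fraction of full scale. In form: [{"gripper": gripper, "dp": [x, y, z], "spin": spin}, ...]. A call has 1 to 20 rows; each row shifts and turns the commanded pose from where the row before left it, along the tool's axes as they then stand; what a row does not reach is not made up. Full scale, the value 1, is 100 cm for a shift and 0.5 rad for a turn. A row lasts 1/10 s, in which the tool goes at most 50 mm and 8.59 degrees, less where a joint would pass 70% of its speed; a pose out of reach is approached as far as the arm can. A call with a number of a shift or a turn outside -1 to 1 is refused whole. A call with a gripper value outside its range is refused whole. The fingers move at their own pace and stop on an object; the grip force is fixed at half the most. Time passes only in rows, so rows that do not move let the fingers close. It gives the time, the measured TCP pose, the force, the opening and the grip force at its end, in the units of the state.
- arm.state(): the state, without advancing time (a new reading comes with each control period).
- arm.grab_frame(name): name is "scene" or "top" or "wrist"; returns a dict with "pixels" (420x560x3 uint8, red, green, blue), "camera_matrix" (3x3 intrinsics, pixels), "camera_from_world" (4x4, takes a point from world to camera coordinates). Camera axes: x right, y down, z forward; pixel columns grow to the right and rows downward; lengths in m; the calibration is good to about 2 mm. The wrist camera is an equidistant fisheye: a pixel r from the principal point sees the ray r / f radians off the axis. A picture is of the moment at which its call begins. There is no depth.
- arm.finish_job(): hands the job in; it is judged then, once.
The state is a dict: "clock": time; "q": joint angles; "joint_velocities": joint speeds; "tau": joint torques, N m; "tool_pos": TCP position; "tool_rot": TCP orientation; "force": force on the tool from outside, world axes, zero at the start; "torque": the same for the moment, N m; "finger_gap": opening from 0.0 (shut) to 1.0 (fully open); "grasp_force": force on a finger pad.
Only numpy, scipy, OpenCV 4.12 (cv2) and the standard library are available. Lean on these libraries where they do the work, as an engineer would, in place of code of your own. Each camera call takes 0.05 s, during which the arm holds its last target. There are 200 camera calls.

TASK

Bring the book on the lift up to camera focus: push the red brake lever fully over to its released side, turn the crank clockwise by its black grip until the platform's yellow pointer is level with the red mark, then let go and push the brake lever fully back to lock it. Turn at a steady, unhurried pace of about five or six seconds a turn, carrying on evenly through the stiff point in every turn without letting the crank lurch ahead or spring back. Do not turn the crank while the brake is locked, do not push on the platform or the book, and leave the mouse, loupe and lens cap where they are.

Things in the scene. Friction and masses are not known exactly. Their poses are not given: they have to be found in the camera images.
- lift: Book lift, a fixed machine on a dark base plate 240 (x) by 620 mm (y), 12 thick, from y = -220 to +400. Origin on the table below the crank axis, z up; place and yaw vary. In its frame (mm): grey gearbox 95 square about the origin, top 108 up, the crank on it; platform with open book (200 by 220, book top 118 up at crank 0, rises) centred at (0, 270); white scale post at (130, 274), 197 tall.
- crank_axis (a point): On the crank axis (vertical), at the height of the grip's middle (164 mm above the table). The grip's centre goes round it in a level circle of radius 65 mm. A spring plunger rides on the brass cam below the arm: once a turn, where the arm points along the lift's -x, comes the stiff point; the plunger resists over the 75 degrees before it and pushes ahead, more weakly than friction, over the 75 after.
- grip_centre (a point): Centre of the black upright cylindrical grip on the end of the aluminium crank arm: 26 mm diameter, 55 mm tall (136 to 191 mm above the table), spinning freely on its own vertical axis, so it can be held from above all the way round with the hand's heading unchanged. The arm's top is 136 mm above the table.
- crank (a joint): Crank angle in rad, growing clockwise seen from above, no limit. At angle a the arm's heading is (lift yaw - a); at 0 it points along the lift's +x. Clockwise raises the platform, 20 mm a turn. It starts between -1.4 and 1.4, takes 0.22 N m (3.5 N at the grip) to turn, up to about 0.4 N m (6 to 7 N) just before the stiff point at pi, 3 pi, 5 pi. It stays where it is left.
- pointer (a point): Middle of the outer end of the yellow pointer tab (22 mm wide, 4 mm thick) on the platform's edge, beside the scale post; it rises with the platform. Its height is 84 mm when the crank is at 0.
- mark_line (a point): Middle of the end of the red mark clamped on the white scale post (4 mm thick edge), beside the yellow pointer; its height is what the pointer must reach, 29 to 55 mm above where the pointer starts (about 1.5 to 2.7 turns).
- brake_pivot (a point): Axis of the brake lever, 45 mm above the table, at (0, -165) mm in the lift's frame; the axis lies along the lift's y. Cheek plates beside it reach 67 mm above the table.
- brake_handle (a point): Centre of the red T-bar handle on the brake lever: 20 mm diameter, 50 mm long along the lift's y, 80 mm from the pivot, so 115 to 125 mm above the table.
- brake (a joint): Brake lever angle in rad: at 0 it is locked and leans 0.5 rad to the lift's -x side of upright; at 1.0 (its other stop) it is fully released and leans 0.5 rad to the +x side. It stays where it is left; pushing it takes about 2 N at the handle. It starts locked.
- mouse: Black computer mouse, 105 x 60 x 32 mm, on the table beside the brake lever; a bystander. Origin at the middle of its underside.
- loupe: Black loupe, 48 mm diameter, 44 mm tall, on the robot's side of the lift; a bystander. Origin at the middle of its underside.
- lenscap: Black lens cap, 72 mm diameter, 10 mm thick, beyond the lift; a bystander. Origin at the middle of its underside.

How it is judged (in metres and radians):
On the way, in this order (a step that is already met when the one before it is completed fails the run):
1. the brake lever is pushed over to its released side (value of joint brake above 0.85 rad), for 0.1 s.
2. the crank has brought the yellow pointer level with the red mark (within 3 mm), brake still released, crank at rest (z of pointer in the frame of mark_line between -0.003 and 0.003 m and value of joint brake above 0.8 rad and velocity of joint crank between -0.2 and 0.2 rad/s), for 0.2 s.
At the end, for the whole second after the job is handed in: The yellow pointer is within 3 mm of the height of the red mark, the crank is at rest, and the brake lever is back at its locked stop (within 0.15 rad) (z of pointer in the frame of mark_line between -0.003 and 0.003 m and value of joint brake below 0.15 rad and velocity of joint crank between -0.1 and 0.1 rad/s); the robot touches nothing.
It fails at once if the crank turns faster than 6 rad/s (lurches ahead) (velocity of joint crank above 6 rad/s).
It fails at once if the crank springs or is spun back, faster than 2 rad/s, once it has begun to raise the platform (over 3 mm) (velocity of joint crank below -2 rad/s and distance of pointer from where it was at the start of the episode above 0.003 m).
It fails at once if the crank is turned (over 0.5 rad/s) while the brake is locked (value of joint brake below 0.3 rad and (velocity of joint crank above 0.5 rad/s or velocity of joint crank below -0.5 rad/s)).
It fails at once if the robot pushes on the platform or the book (over 3 N) (contact force between any of the fingers, the arm and platform above 3 N).
It fails at once if a bystander is moved more than 20 mm (distance of any of mouse, loupe, lenscap from where it was at the start of the episode above 0.02 m).
It also fails if it takes over 72 s, if anything falls off the work surface, if the arm or the gripper's body presses on something with over 40 N, if the wrist force passes 120 N, or if a joint passes its speed limit or range.

## Working session

There is one attempt and no reset: what is moved stays moved. The work goes in short steps, Python scripts to look and compute and a tool call to move; the robot and the scene stay as the last step left them, time stands still between calls to the robot, and variables do not carry over. Pictures are saved under pics/ and viewed, at most 10 in all, crops included, and the job is handed in when it is done.

Besides the shell and the picture viewer there is one more tool, called after "Request:" as name(argument=value, ...) on one line, values as JSON. carry_out: Moves the arm, as the interface text tells. Its arguments: {"type":"object","properties":{"motion":{"type":"array","items":{"type":"object","properties":{"gripper":{"type":"number"},"dp":{"type":"array","items":{"type":"number","minimum":-1,"maximum":1}},"spin":{"type":"number","minimum":-1,"maximum":1}}}}},"required":["motion"]}

```bash
mkdir -p pics; python3 - <<'E'
from plant import arm
import cv2,numpy as np
s=arm.state();print({k:np.round(v,3).tolist() for k,v in s.items()},arm.grip_depth)
for n in("scene","top"):
    f=arm.grab_frame(n);cv2.imwrite(f"pics/{n}0.png",f["pixels"][:,:,::-1])
    np.savez(f"{n}0.npz",**f);print(n,np.round(f["camera_matrix"],1).tolist(),np.round(f["camera_from_world"],3).tolist())
E
```

```text
{'clock': 0.0, 'q': [76.265, 18.439, -4.017, 83.177, 1.294, 78.542, -3.26], 'joint_velocities': [-0.001, -0.02, 0.0, -0.106, 0.004, 0.158, 0.015], 'tau': [0.0, -49.358, -0.382, -31.433, 0.013, 0.011, 0.0], 'tool_pos': [0.163, -0.629, 0.21], 'tool_rot': [-179.887, 0.004, 14.545], 'force': [-0.113, 0.326, -0.281], 'torque': [-0.01, -0.026, 0.0], 'grasp_force': 0.0, 'finger_gap': 1.004} 0.0187
scene [[432.0, 0.0, 281.4], [0.0, 432.0, 209.5], [0.0, 0.0, 1.0]] [[-0.545, 0.838, -0.008, 0.298], [0.512, 0.325, -0.795, -0.18], [-0.664, -0.438, -0.606, 1.44], [0.0, 0.0, 0.0, 1.0]]
top [[431.4, 0.0, 274.2], [0.0, 431.4, 213.4], [0.0, 0.0, 1.0]] [[0.021, -0.999, 0.026, -0.022], [-0.992, -0.024, -0.123, 0.573], [0.123, -0.023, -0.992, 1.221], [0.0, 0.0, 0.0, 1.0]]
```

View pics/scene0.png

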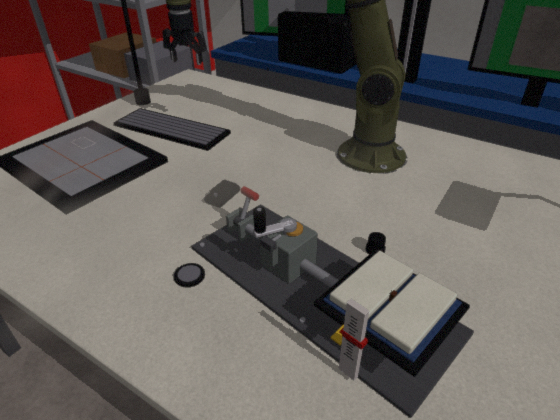

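View pics/top0.png

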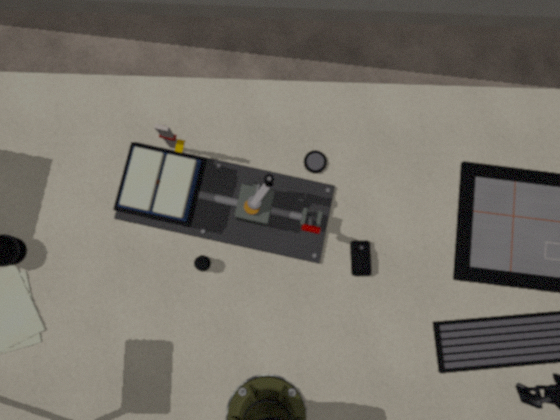

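Scene: grip at about (260,219), red handle (249,193), pointer (342,335), red mark (355,340), with the mouse at (222,192). Top: grip (268,180), crank axis (251,209), handle (311,229), pointer (180,146). Next, enlarged crops.

```bash
python3 - <<'E'
import cv2,numpy as np
s=cv2.imread("pics/scene0.png");t=cv2.imread("pics/top0.png")
r=lambda im,x,y,w,h,k:cv2.resize(im[y:y+h,x:x+w],None,fx=k,fy=k,interpolation=cv2.INTER_CUBIC)
# left top: scene crank 220..320,180..255 x4 ; right top: pointer 310..410,295..370
a=np.hstack([r(s,220,180,100,75,4),r(s,310,310,100,75,4)])
b=np.hstack([r(t,235,165,100,75,4),r(t,140,110,100,75,4)])
cv2.imwrite("pics/crops.png",np.vstack([a,b]))
E
```

```text
(no output)
```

View pics/crops.png

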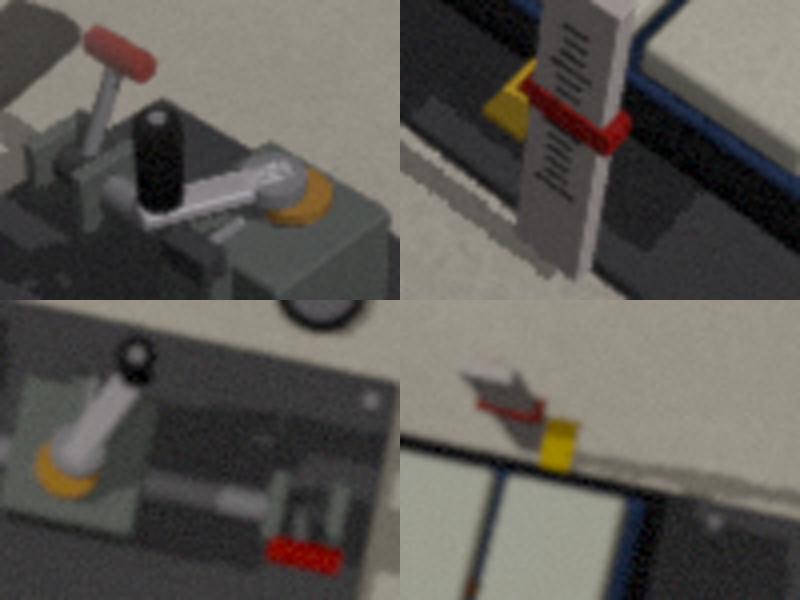

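Crops give, in full-image pixels: grip top at scene (259.3,209.5) and top (268.8,178); handle centre at scene (250,193.3) and top (311,229). I'll triangulate these and fit the lift pose to the model points.

```bash
cat > h.py <<'E'
import numpy as np
from scipy.optimize import least_squares
C={n:np.load(n+"0.npz") for n in("scene","top")}
def proj(n,p):
    T=C[n]["camera_from_world"];c=T[:3,:3]@p+T[:3,3];u=C[n]["camera_matrix"]@c;return u[:2]/u[2]
def tri(s,t):
    r=least_squares(lambda p:np.r_[proj("scene",p)-s,proj("top",p)-t],[.5,0,.1]);return r.x,np.abs(r.fun).max()
def world(l,P):
    c,s=np.cos(P[2]),np.sin(P[2]);return np.array([P[0]+c*l[0]-s*l[1],P[1]+s*l[0]+c*l[1],l[2]])
E
python3 - <<'E'
from h import *
for k,s,t in(("griptop",(259.3,209.5),(268.8,178)),("handle",(250,193.3),(311,229)),("hub",(288.8,221.2),(254.5,202.5)),("ptr",(336.2,340),(180.5,140.5)),("markend",(341,332),(175.8,138))):
    p,e=tri(s,t);print(k,p.round(4),e.round(2))
f=[("top",(120,-220,12),(334,185.5)),("top",(-120,-220,12),(321,262)),("top",(-120,400,12),(115,219.5)),
("scene",(120,-220,12),(192,247)),("scene",(-120,400,12),(469,328)),
("scene",(-38.4,-165,115.2),(250,193.3)),("top",(-38.4,-165,115.2),(311,229))]
res=lambda P:np.concatenate([proj(n,world(np.array(l)/1000,P))-px for n,l,px in f])
r=least_squares(res,[.5,.05,0]);print(r.x,np.degrees(r.x[2]),r.fun.round(1))
np.save("P.npy",r.x)
E
```

```text
griptop [0.645  0.0109 0.1931] 0.14
handle [ 0.523  -0.1076  0.1166] 0.1
hub [0.5885 0.0472 0.1394] 0.15
ptr [0.7696 0.2616 0.086 ] 0.34
markend [0.7689 0.2687 0.1129] 0.62
[ 0.59081902  0.04426395 -0.18609985] -10.662736076388269 [ 2.3 -0.9 -0.   1.3 -0.8  0.  -2.6 -1.7  3.9  0.7 -1.  -0.   1.   0.3]
```

Fit is consistent: hub to grip is 65 mm, heights agree, and crank ≈ +0.38 rad. Lift yaw ≈ -10.3°, axis ≈ (0.590, 0.0455). Now I go to the -x side of the brake handle with the tool x along the lift x.

Request:
carry_out(motion=[{"gripper":1,"dp":[0,0,0],"spin":0.289},{"gripper":1,"dp":[0,0,0],"spin":0.289},{"gripper":1,"dp":[0,0,0],"spin":0.288},{"gripper":1,"dp":[0.014,-0.036,0],"spin":0},{"gripper":1,"dp":[0.014,-0.036,0],"spin":0},{"gripper":1,"dp":[0.014,-0.036,0],"spin":0},{"gripper":1,"dp":[0.014,-0.036,0],"spin":0},{"gripper":1,"dp":[0.014,-0.036,0],"spin":0},{"gripper":1,"dp":[0.014,-0.036,0],"spin":0},{"gripper":1,"dp":[0.014,-0.036,0],"spin":0},{"gripper":1,"dp":[0.014,-0.036,0],"spin":0},{"gripper":1,"dp":[0.014,-0.036,0],"spin":0},{"gripper":1,"dp":[0.014,-0.036,0],"spin":0},{"gripper":1,"dp":[0.014,-0.036,0],"spin":0},{"gripper":1,"dp":[0.014,-0.036,0],"spin":0},{"gripper":1,"dp":[0.014,-0.036,0],"spin":0},{"gripper":1,"dp":[0.014,-0.036,0],"spin":0},{"gripper":1,"dp":[0.014,-0.036,0],"spin":0},{"gripper":1,"dp":[0.014,-0.036,0],"spin":0}])

```text
clock: 2.0
tool_pos: [0.4866, -0.1009, 0.2108]
tool_rot: [180.0, 0.0, -10.3]
force: [0.5, -0.9, -0.4]
finger_gap: -0.003
grasp_force: 0.0
```

```bash
python3 - <<'E'
from plant import arm
import cv2,numpy as np
f=arm.grab_frame("wrist");cv2.imwrite("pics/w1.png",f["pixels"][:,:,::-1]);np.savez("w1.npz",**f)
s=arm.state();print(s["tool_pos"],s["tool_rot"],s["clock"],f["camera_matrix"].round(1).tolist(),f["camera_from_world"].round(3).tolist())
E
```

```text
[ 0.48978793 -0.09328927  0.21112383] [-1.79731104e+02 -1.20750458e-01 -9.77642104e+00] 2.05 [[325.2, 0.0, 277.9], [0.0, 325.2, 207.4], [0.0, 0.0, 1.0]] [[-0.179, -0.984, 0.001, -0.012], [-0.945, 0.173, 0.278, 0.442], [-0.273, 0.048, -0.961, 0.517], [0.0, 0.0, 0.0, 1.0]]
```

View pics/w1.png

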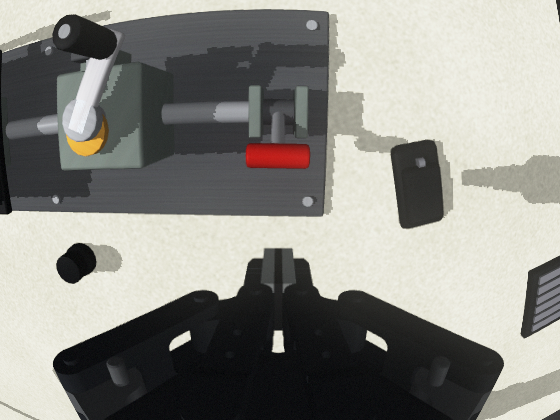

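The wrist view shows the fingertips at about (278,255), in line with the red handle at (278,156) and the yaw aligned. I descend and push.

Request:
carry_out(motion=[{"gripper":1,"dp":[0,0,0.03],"spin":0},{"gripper":1,"dp":[0,0,0.04],"spin":0},{"gripper":1,"dp":[0,0,0.03],"spin":0},{"gripper":1,"dp":[0,0,0.013],"spin":0},{"gripper":1,"dp":[0,0,0],"spin":0},{"gripper":1,"dp":[0.008,0,0],"spin":0},{"gripper":1,"dp":[0.008,0,0],"spin":0},{"gripper":1,"dp":[0.007,0,0],"spin":0},{"gripper":1,"dp":[0.007,0,0],"spin":0},{"gripper":1,"dp":[0.007,0,0],"spin":0},{"gripper":1,"dp":[0.007,0,0],"spin":0},{"gripper":1,"dp":[0.007,0,0],"spin":0},{"gripper":1,"dp":[0.007,0,0],"spin":0},{"gripper":1,"dp":[0.007,0,0],"spin":0},{"gripper":1,"dp":[0.007,0,0],"spin":0},{"gripper":1,"dp":[0.007,0,0],"spin":0},{"gripper":1,"dp":[0.006,0,0],"spin":0},{"gripper":1,"dp":[0.004,0,0],"spin":0},{"gripper":1,"dp":[0,0,0],"spin":0}])

```text
clock: 3.95
tool_pos: [0.574, -0.1181, 0.0972]
tool_rot: [-180.0, 0.0, -10.3]
force: [-0.0, -0.4, -0.2]
finger_gap: -0.005
grasp_force: 0.1
```

```bash
cat > hl.py <<'E'
import numpy as np,cv2
from plant import arm
def st():
    s=arm.state();P=(.590,.0455,np.radians(-10.3));d=s["tool_pos"][:2]-np.array(P[:2]);c,n=np.cos(P[2]),np.sin(P[2])
    print("t",s["clock"],"pos",s["tool_pos"].round(4),"lift mm",(1e3*np.array([c*d[0]+n*d[1],-n*d[0]+c*d[1]])).round(1),"F",s["force"].round(1),"rot",s["tool_rot"].round(1),"gap",s["finger_gap"])
E
python3 - <<'E'
from hl import *
st()
f=arm.grab_frame("top");g=arm.grab_frame("wrist");np.savez("w2.npz",**g)
a=cv2.resize(f["pixels"][150:255,230:340],None,fx=3.8,fy=3.8,interpolation=2);a=a[:399]
cv2.imwrite("pics/b2.png",cv2.resize(np.hstack([cv2.resize(a,(380,380)),cv2.resize(g["pixels"],(420,380))]),(800,380))[:,:,::-1])
E
```

```text
t 3.95 pos [ 0.574  -0.1181  0.0972] lift mm [  13.5 -163.8] F [-0.  -0.4 -0.2] rot [-180.     0.   -10.3] gap -0.004767210374216489
```

View pics/b2.png

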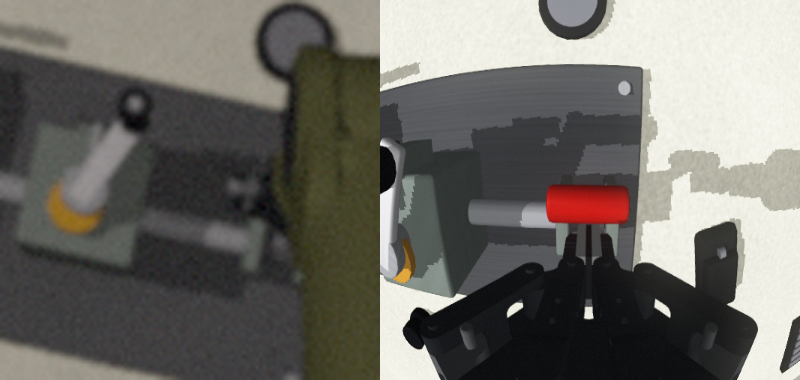

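Wrist view: the handle is well over, ahead of the fingertips. I push further in small steps to feel the stop.

Request:
carry_out(motion=[{"gripper":1,"dp":[0.002,0,0],"spin":0},{"gripper":1,"dp":[0.002,0,0],"spin":0},{"gripper":1,"dp":[0,0,0],"spin":0}])

```text
clock: 4.35
tool_pos: [0.5779, -0.1189, 0.098]
tool_rot: [180.0, -0.0, -10.3]
force: [-2.1, 0.1, -0.9]
finger_gap: 0.004
grasp_force: 0.3
```

Request:
carry_out(motion=[{"gripper":1,"dp":[0.002,0,0],"spin":0},{"gripper":1,"dp":[0,0,0],"spin":0}])

```text
clock: 4.55
tool_pos: [0.5794, -0.1192, 0.098]
tool_rot: [180.0, 0.1, -10.3]
force: [-2.7, 0.2, 2.1]
finger_gap: 0.002
grasp_force: 1.4
```

Request:
carry_out(motion=[{"gripper":1,"dp":[0.002,0,0],"spin":0},{"gripper":1,"dp":[0,0,0],"spin":0}])

```text
clock: 4.75
tool_pos: [0.5795, -0.1192, 0.0978]
tool_rot: [180.0, 0.3, -10.3]
force: [-7.1, 1.5, 4.5]
finger_gap: 0.002
grasp_force: 4.5
```

Stop felt: no further motion while the force rises. I back off, rise, open and go above the grip.

Request:
carry_out(motion=[{"gripper":1,"dp":[-0.014,0,0],"spin":0},{"gripper":1,"dp":[0,0,-0.035],"spin":0},{"gripper":1,"dp":[0,0,-0.035],"spin":0},{"gripper":1,"dp":[0,0,-0.035],"spin":0},{"gripper":-1,"dp":[0,0,-0.033],"spin":0},{"gripper":-1,"dp":[0.008,-0.02,0],"spin":0},{"gripper":-1,"dp":[0.008,-0.025,0],"spin":0},{"gripper":-1,"dp":[0.008,-0.025,0],"spin":0},{"gripper":-1,"dp":[0.008,-0.025,0],"spin":0},{"gripper":-1,"dp":[0.008,-0.025,0],"spin":0},{"gripper":-1,"dp":[0.008,-0.015,0],"spin":0},{"gripper":-1,"dp":[0.003,-0.005,0],"spin":0},{"gripper":-1,"dp":[0,0,0],"spin":0},{"gripper":-1,"dp":[0,0,0],"spin":0}])

```text
clock: 6.15
tool_pos: [0.643, 0.0099, 0.2359]
tool_rot: [179.9, 0.0, -10.4]
force: [-0.4, -0.3, -0.4]
finger_gap: 1.001
grasp_force: 0.0
```

```bash
python3 - <<'E'
from hl import *
st()
g=arm.grab_frame("wrist");np.savez("w3.npz",**g);cv2.imwrite("pics/w3.png",g["pixels"][:,:,::-1])
E
```

```text
t 6.15 pos [0.643  0.0099 0.2359] lift mm [ 58.5 -25.6] F [-0.4 -0.3 -0.4] rot [179.9   0.  -10.4] gap 1.0005938002592616
```

View pics/w3.png

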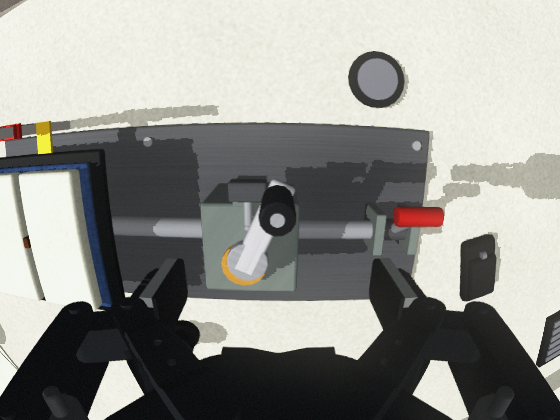

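The wrist view shows the brake released (handle at (420,217)), grip top centre at (277,219), pointer end at (43,123), and mark at (15,131). I locate the grip from the two wrist views.

```bash
cat >> h.py <<'E'
def fray(f,px):
    K=f["camera_matrix"];T=f["camera_from_world"];v=(np.array(px)-K[:2,2])/K[0,0];r=np.hypot(*v)
    d=np.r_[v/r*np.sin(r),np.cos(r)] if r>0 else np.array([0,0,1.]);R=T[:3,:3];return -R.T@T[:3,3],R.T@d
def pray(f,px):
    T=f["camera_from_world"];R=T[:3,:3];return -R.T@T[:3,3],R.T@np.linalg.solve(f["camera_matrix"],np.r_[px,1])
def meet(rays):
    A=b=0
    for o,d in rays:
        d=d/np.linalg.norm(d);M=np.eye(3)-np.outer(d,d);A=A+M;b=b+M@o
    return np.linalg.solve(A,b)
def atz(ray,z): o,d=ray;return o+d*(z-o[2])/d[2]
E
python3 - <<'E'
from h import *
w1=np.load("w1.npz");w3=np.load("w3.npz");S=C["scene"];T=C["top"]
print("grip w1w3",meet([fray(w1,(65,32)),fray(w3,(277,219))]).round(4),"at .191",atz(fray(w3,(277,219)),.191).round(4))
print("grip all",meet([fray(w1,(65,32)),fray(w3,(277,219)),pray(S,(259.3,209.5)),pray(T,(268.8,178))]).round(4))
print("hub",meet([fray(w1,(84,118)),fray(w3,(247,261))]).round(4), atz(fray(w3,(247,261)),.14))
print("ptr",meet([fray(w3,(44,122.5)),pray(S,(336.2,340)),pray(T,(180.5,140.5))]).round(4),"mark",meet([fray(w3,(21,125)),pray(S,(341,332)),pray(T,(175.8,138))]).round(4))
E
```

```text
grip w1w3 [0.6463 0.0104 0.1903] at .191 [0.6467 0.0102 0.191 ]
grip all [0.6456 0.0103 0.1919]
hub [0.5929 0.047  0.1288] [0.59670082 0.04627649 0.14      ]
ptr [0.7707 0.2612 0.0849] mark [0.7713 0.2693 0.1152]
```

Request:
carry_out(motion=[{"gripper":-1,"dp":[0.003,-0.001,0.02],"spin":0},{"gripper":-1,"dp":[0,0,0.03],"spin":0},{"gripper":-1,"dp":[0,0,0.025],"spin":0},{"gripper":-1,"dp":[0,0,0.014],"spin":0},{"gripper":1,"dp":[0,0,0],"spin":0},{"gripper":1,"dp":[0,0,0],"spin":0},{"gripper":1,"dp":[0,0,0],"spin":0},{"gripper":1,"dp":[0,0,0],"spin":0},{"gripper":1,"dp":[0,0,0],"spin":0},{"gripper":1,"dp":[0,0,0],"spin":0}])

```text
clock: 7.2
tool_pos: [0.6472, 0.0116, 0.1488]
tool_rot: [180.0, -0.2, -10.3]
force: [-1.1, -0.6, 5.8]
finger_gap: 0.281
grasp_force: 58.8
```

```bash
python3 - <<'E'
from hl import *
st()
E
```

```text
t 7.2 pos [0.6472 0.0116 0.1488] lift mm [ 62.3 -23.2] F [-1.1 -0.6  5.8] rot [180.   -0.2 -10.3] gap 0.28109578650539624
```

Grip held (gap ≈ 24 mm). I print the circle steps in tool axes (tool x = lift x, tool y = -lift y, so clockwise is +φ).

```bash
cat > arc.py <<'E'
import sys,numpy as np
def arc(phi,steps,R=.065):
    p=np.radians(phi+np.r_[0,np.cumsum(steps)]);P=R*np.c_[np.cos(p),np.sin(p)];Q=P.round(4);D=np.diff(Q,axis=0).round(4)
    print("[",", ".join('{"gripper": 1, "dp": [%g, %g, 0]}'%tuple(d) for d in D),"] end",np.degrees(p[-1]).round(1))
E
python3 -c "
from arc import *
arc(21.1,[2,4,6]+[6.5]*15)"
```

```text
[ {"gripper": 1, "dp": [-0.0008, 0.0021, 0]}, {"gripper": 1, "dp": [-0.0019, 0.0041, 0]}, {"gripper": 1, "dp": [-0.0034, 0.0059, 0]}, {"gripper": 1, "dp": [-0.0044, 0.0059, 0]}, {"gripper": 1, "dp": [-0.005, 0.0054, 0]}, {"gripper": 1, "dp": [-0.0056, 0.0048, 0]}, {"gripper": 1, "dp": [-0.0061, 0.0042, 0]}, {"gripper": 1, "dp": [-0.0065, 0.0034, 0]}, {"gripper": 1, "dp": [-0.0069, 0.0027, 0]}, {"gripper": 1, "dp": [-0.0072, 0.0018, 0]}, {"gripper": 1, "dp": [-0.0072, 0.0011, 0]}, {"gripper": 1, "dp": [-0.0074, 0.0002, 0]}, {"gripper": 1, "dp": [-0.0074, -0.0006, 0]}, {"gripper": 1, "dp": [-0.0072, -0.0015, 0]}, {"gripper": 1, "dp": [-0.007, -0.0023, 0]}, {"gripper": 1, "dp": [-0.0067, -0.003, 0]}, {"gripper": 1, "dp": [-0.0063, -0.0038, 0]}, {"gripper": 1, "dp": [-0.0059, -0.0044, 0]} ] end 130.6
```

Request:
carry_out(motion=[{"gripper":1,"dp":[-0.0008,0.0021,0],"spin":0},{"gripper":1,"dp":[-0.0019,0.0041,0],"spin":0},{"gripper":1,"dp":[-0.0034,0.0059,0],"spin":0},{"gripper":1,"dp":[-0.0044,0.0059,0],"spin":0},{"gripper":1,"dp":[-0.005,0.0054,0],"spin":0},{"gripper":1,"dp":[-0.0056,0.0048,0],"spin":0},{"gripper":1,"dp":[-0.0061,0.0042,0],"spin":0},{"gripper":1,"dp":[-0.0065,0.0034,0],"spin":0},{"gripper":1,"dp":[-0.0069,0.0027,0],"spin":0}])

```text
clock: 8.1
tool_pos: [0.6011, -0.0173, 0.1487]
tool_rot: [-179.8, -0.3, -10.2]
force: [3.8, 2.7, 6.0]
finger_gap: 0.281
grasp_force: 58.8
```

```bash
python3 -c "
from hl import *
st()"
```

```text
t 8.1 pos [ 0.6011 -0.0173  0.1487] lift mm [ 22.2 -59.8] F [3.8 2.7 6. ] rot [-179.8   -0.3  -10.2] gap 0.281027167073324
```

Request:
carry_out(motion=[{"gripper":1,"dp":[-0.0072,0.0018,0],"spin":0},{"gripper":1,"dp":[-0.0072,0.0011,0],"spin":0},{"gripper":1,"dp":[-0.0074,0.0002,0],"spin":0},{"gripper":1,"dp":[-0.0074,-0.0006,0],"spin":0}])

```text
clock: 8.5
tool_pos: [0.5724, -0.0145, 0.1487]
tool_rot: [-179.8, -0.3, -10.2]
force: [4.8, 1.5, 4.8]
finger_gap: 0.282
grasp_force: 58.8
```

```bash
python3 -c "
from hl import *
st()"
```

```text
t 8.5 pos [ 0.5724 -0.0145  0.1487] lift mm [ -6.6 -62.2] F [4.8 1.5 4.8] rot [-179.8   -0.3  -10.2] gap 0.28175456478085126
```

Request:
carry_out(motion=[{"gripper":1,"dp":[-0.0072,-0.0015,0],"spin":0},{"gripper":1,"dp":[-0.007,-0.0023,0],"spin":0},{"gripper":1,"dp":[-0.0067,-0.003,0],"spin":0},{"gripper":1,"dp":[-0.0063,-0.0038,0],"spin":0},{"gripper":1,"dp":[-0.0059,-0.0044,0],"spin":0}])

```text
clock: 9.0
tool_pos: [0.5445, 0.0036, 0.1488]
tool_rot: [-180.0, -0.6, -10.3]
force: [11.3, -1.3, -0.6]
finger_gap: 0.282
grasp_force: 58.7
```

```bash
python3 -c "
from hl import *
st()
from arc import *
arc(130.6,[6.5]*20)
arc(260.6,[6.5]*20)"
```

```text
t 9.0 pos [0.5445 0.0036 0.1488] lift mm [-37.3 -49.4] F [11.3 -1.3 -0.6] rot [-180.    -0.6  -10.3] gap 0.281921234432203
[ {"gripper": 1, "dp": [-0.0053, -0.0052, 0]}, {"gripper": 1, "dp": [-0.0047, -0.0056, 0]}, {"gripper": 1, "dp": [-0.004, -0.0062, 0]}, {"gripper": 1, "dp": [-0.0034, -0.0066, 0]}, {"gripper": 1, "dp": [-0.0025, -0.0069, 0]}, {"gripper": 1, "dp": [-0.0017, -0.0072, 0]}, {"gripper": 1, "dp": [-0.0009, -0.0073, 0]}, {"gripper": 1, "dp": [-0.0001, -0.0073, 0]}, {"gripper": 1, "dp": [0.0007, -0.0074, 0]}, {"gripper": 1, "dp": [0.0016, -0.0072, 0]}, {"gripper": 1, "dp": [0.0024, -0.007, 0]}, {"gripper": 1, "dp": [0.0031, -0.0066, 0]}, {"gripper": 1, "dp": [0.0039, -0.0063, 0]}, {"gripper": 1, "dp": [0.0046, -0.0058, 0]}, {"gripper": 1, "dp": [0.0052, -0.0052, 0]}, {"gripper": 1, "dp": [0.0057, -0.0046, 0]}, {"gripper": 1, "dp": [0.0063, -0.0039, 0]}, {"gripper": 1, "dp": [0.0066, -0.0032, 0]}, {"gripper": 1, "dp": [0.007, -0.0024, 0]}, {"gripper": 1, "dp": [0.0072, -0.0016, 0]} ] end 260.6
[ {"gripper": 1, "dp": [0.0073, -0.0008, 0]}, {"gripper": 1, "dp": [0.0074, 0, 0]}, {"gripper": 1, "dp": [0.0073, 0.0009, 0]}, {"gripper": 1, "dp": [0.0072, 0.0017, 0]}, {"gripper": 1, "dp": [0.0069, 0.0025, 0]}, {"gripper": 1, "dp": [0.0066, 0.0033, 0]}, {"gripper": 1, "dp": [0.0062, 0.004, 0]}, {"gripper": 1, "dp": [0.0057, 0.0047, 0]}, {"gripper": 1, "dp": [0.0051, 0.0052, 0]}, {"gripper": 1, "dp": [0.0045, 0.0059, 0]}, {"gripper": 1, "dp": [0.0038, 0.0063, 0]}, {"gripper": 1, "dp": [0.0031, 0.0067, 0]}, {"gripper": 1, "dp": [0.0023, 0.007, 0]}, {"gripper": 1, "dp": [0.0015, 0.0072, 0]}, {"gripper": 1, "dp": [0.0007, 0.0073, 0]}, {"gripper": 1, "dp": [-0.0002, 0.0074, 0]}, {"gripper": 1, "dp": [-0.001, 0.0073, 0]}, {"gripper": 1, "dp": [-0.0018, 0.0072, 0]}, {"gripper": 1, "dp": [-0.0027, 0.0068, 0]}, {"gripper": 1, "dp": [-0.0034, 0.0066, 0]} ] end 390.6
```

Circle check: the true centre is about (2, 2) mm from my nominal, so the commanded circle is off by about 1.5 mm in y. I blend that in and carry on through the stiff point.

Request:
carry_out(motion=[{"gripper":1,"dp":[-0.0053,-0.0055,0],"spin":0},{"gripper":1,"dp":[-0.0047,-0.0059,0],"spin":0},{"gripper":1,"dp":[-0.004,-0.0065,0],"spin":0},{"gripper":1,"dp":[-0.0034,-0.0069,0],"spin":0},{"gripper":1,"dp":[-0.0025,-0.0072,0],"spin":0},{"gripper":1,"dp":[-0.0017,-0.0072,0],"spin":0},{"gripper":1,"dp":[-0.0009,-0.0073,0],"spin":0}])

```text
clock: 9.7
tool_pos: [0.5277, 0.0472, 0.1486]
tool_rot: [179.5, -0.2, -10.6]
force: [-1.4, -11.6, 11.5]
finger_gap: 0.279
grasp_force: 59.8
```

Request:
carry_out(motion=[{"gripper":1,"dp":[-0.0001,-0.0073,0],"spin":0},{"gripper":1,"dp":[0.0007,-0.0074,0],"spin":0},{"gripper":1,"dp":[0.0016,-0.0072,0],"spin":0},{"gripper":1,"dp":[0.0024,-0.007,0],"spin":0},{"gripper":1,"dp":[0.0031,-0.0066,0],"spin":0},{"gripper":1,"dp":[0.0039,-0.0063,0],"spin":0},{"gripper":1,"dp":[0.0046,-0.0058,0],"spin":0},{"gripper":1,"dp":[0.0052,-0.0052,0],"spin":0},{"gripper":1,"dp":[0.0057,-0.0046,0],"spin":0},{"gripper":1,"dp":[0.0063,-0.0039,0],"spin":0},{"gripper":1,"dp":[0.0066,-0.0032,0],"spin":0},{"gripper":1,"dp":[0.007,-0.0024,0],"spin":0},{"gripper":1,"dp":[0.0072,-0.0016,0],"spin":0}])

```text
clock: 11.0
tool_pos: [0.5915, 0.1124, 0.1486]
tool_rot: [179.9, 0.0, -10.2]
force: [-4.4, -0.2, 10.6]
finger_gap: 0.284
grasp_force: 59.7
```

Request:
carry_out(motion=[{"gripper":1,"dp":[0.0073,-0.0008,0],"spin":0},{"gripper":1,"dp":[0.0074,0,0],"spin":0},{"gripper":1,"dp":[0.0073,0.0009,0],"spin":0},{"gripper":1,"dp":[0.0072,0.0017,0],"spin":0},{"gripper":1,"dp":[0.0069,0.0025,0],"spin":0},{"gripper":1,"dp":[0.0066,0.0033,0],"spin":0},{"gripper":1,"dp":[0.0062,0.004,0],"spin":0},{"gripper":1,"dp":[0.0057,0.0047,0],"spin":0},{"gripper":1,"dp":[0.0051,0.0052,0],"spin":0},{"gripper":1,"dp":[0.0045,0.0059,0],"spin":0},{"gripper":1,"dp":[0.0038,0.0063,0],"spin":0},{"gripper":1,"dp":[0.0031,0.0067,0],"spin":0},{"gripper":1,"dp":[0.0023,0.007,0],"spin":0},{"gripper":1,"dp":[0.0015,0.0072,0],"spin":0},{"gripper":1,"dp":[0.0007,0.0073,0],"spin":0},{"gripper":1,"dp":[-0.0002,0.0074,0],"spin":0}])

```text
clock: 12.6
tool_pos: [0.6561, 0.0324, 0.1488]
tool_rot: [-179.8, -0.3, -10.2]
force: [4.2, 3.3, 5.0]
finger_gap: 0.28
grasp_force: 59.4
```

```bash
python3 -c "
from hl import *
from arc import *
st()
f=arm.grab_frame('scene');g=arm.grab_frame('wrist');np.savez('s4.npz',**f);np.savez('w4.npz',**g)
r=lambda im,x,y,w,h,k:cv2.resize(im[y:y+h,x:x+w],None,fx=k,fy=k,interpolation=2)
cv2.imwrite('pics/m4.png',np.hstack([r(f['pixels'],320,305,50,70,8),r(g['pixels'],0,60,100,140,4)])[:,:,::-1])
arc(364.6,[6.5]*24)"
```

```text
t 12.6 pos [0.6561 0.0324 0.1488] lift mm [67.3 -1. ] F [4.2 3.3 5. ] rot [-179.8   -0.3  -10.2] gap 0.2796191823550791
[ {"gripper": 1, "dp": [-0.001, 0.0073, 0]}, {"gripper": 1, "dp": [-0.0018, 0.0072, 0]}, {"gripper": 1, "dp": [-0.0027, 0.0068, 0]}, {"gripper": 1, "dp": [-0.0034, 0.0066, 0]}, {"gripper": 1, "dp": [-0.0041, 0.0061, 0]}, {"gripper": 1, "dp": [-0.0047, 0.0056, 0]}, {"gripper": 1, "dp": [-0.0054, 0.0051, 0]}, {"gripper": 1, "dp": [-0.0059, 0.0044, 0]}, {"gripper": 1, "dp": [-0.0064, 0.0037, 0]}, {"gripper": 1, "dp": [-0.0067, 0.0029, 0]}, {"gripper": 1, "dp": [-0.0071, 0.0022, 0]}, {"gripper": 1, "dp": [-0.0072, 0.0014, 0]}, {"gripper": 1, "dp": [-0.0074, 0.0005, 0]}, {"gripper": 1, "dp": [-0.0073, -0.0003, 0]}, {"gripper": 1, "dp": [-0.0073, -0.0011, 0]}, {"gripper": 1, "dp": [-0.0071, -0.002, 0]}, {"gripper": 1, "dp": [-0.0069, -0.0027, 0]}, {"gripper": 1, "dp": [-0.0065, -0.0035, 0]}, {"gripper": 1, "dp": [-0.006, -0.0042, 0]}, {"gripper": 1, "dp": [-0.0055, -0.0049, 0]}, {"gripper": 1, "dp": [-0.005, -0.0055, 0]}, {"gripper": 1, "dp": [-0.0043, -0.006, 0]}, {"gripper": 1, "dp": [-0.0036, -0.0064, 0]}, {"gripper": 1, "dp": [-0.0028, -0.0068, 0]} ] end 520.6
```

View pics/m4.png

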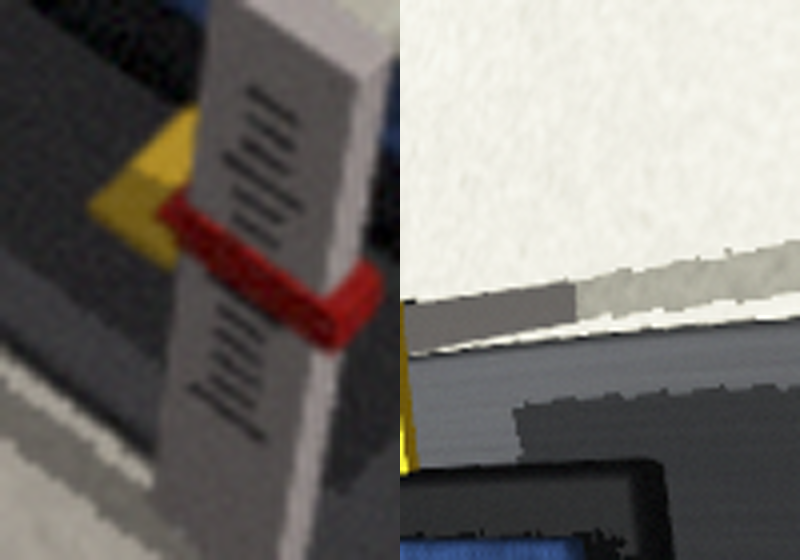

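Crank is now at φ ≈ 362.6° (pointer ≈ 104.1 mm by the screw). In the scene crop the pointer's left corner is at (331,331) and the mark's left end at ≈(341,331), so the pointer is still below the mark. I take one closer look at the mark in the stored frames.

```bash
python3 - <<'E'
import cv2,numpy as np
L=lambda n:np.load(n+".npz")["pixels"]
r=lambda im,x,y,w,h,k:cv2.resize(im[y:y+h,x:x+w],None,fx=k,fy=k,interpolation=0)
a=np.vstack([r(L("w3"),0,105,60,45,6.67)[:300,:400],r(L("top0"),150,120,40,30,10)])
b=np.vstack([r(L("scene0"),325,315,40,30,10),r(L("s4"),325,315,40,30,10)])
cv2.imwrite("pics/m5.png",np.hstack([a,b])[:,:,::-1])
E
```

```text
(no output)
```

View pics/m5.png

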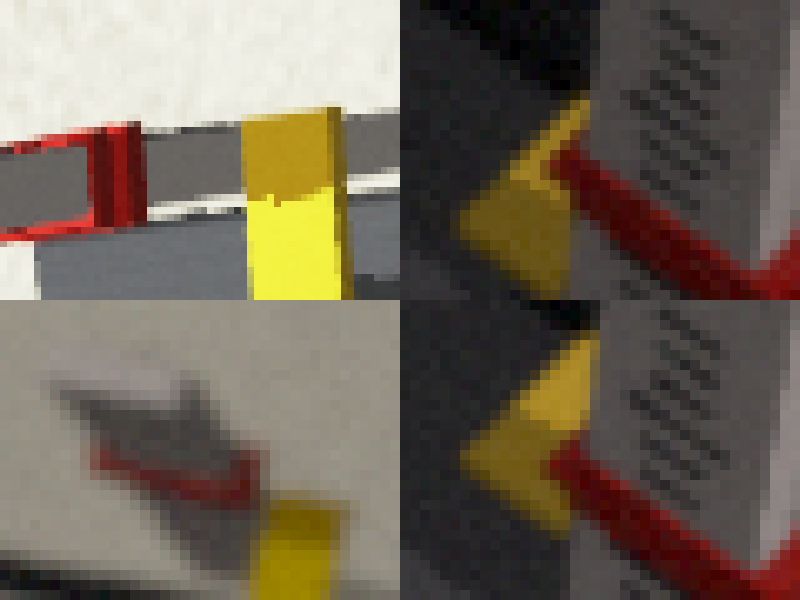

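w3 shows the mark's end face at about px (20.7,131) and the pointer end at (43.5,122). Scene0 and top0 give the same corners. I triangulate the outer -y corners of both the same way and use the pointer's known height to cancel bias.

```bash
python3 - <<'E'
from h import *
w3=np.load("w3.npz");S=C["scene"];T=C["top"]
def show(k,w,s,t):
    a=fray(w3,w);b=pray(S,s);c=pray(T,t)
    print(k,"ws",meet([a,b]).round(4),"wt",meet([a,c]).round(4),"st",meet([b,c]).round(4),"all",meet([a,b,c]).round(4))
show("ptr corner",(50.5,121.5),(331.2,336.8),(184.3,140.7))
show("mark corner",(20.7,123.4),(340.7,332),(175.8,135.3))
show("mark endmid",(20.7,130.9),(340.7,332),(175.5,137.7))
print(w3["camera_from_world"][:3,:3].T@-w3["camera_from_world"][:3,3])
E
```

```text
ptr corner ws [0.7698 0.2497 0.0855] wt [0.7715 0.2532 0.0793] st [0.7689 0.2512 0.0867] all [0.7696 0.2506 0.0852]
mark corner ws [0.7753 0.2683 0.1184] wt [0.7765 0.2707 0.1137] st [0.7739 0.2694 0.1191] all [0.7749 0.2689 0.118 ]
mark endmid ws [0.7702 0.2693 0.1163] wt [0.7684 0.2706 0.1164] st [0.7693 0.2694 0.1138] all [0.7694 0.2699 0.1155]
[ 0.71357913 -0.00224513  0.3985269 ]
```

The mark is about 33 mm above the pointer's start, so the target is φ ≈ 615°. I continue to about 595° and then measure again close up.

Request:
carry_out(motion=[{"gripper":1,"dp":[-0.001,0.0073,0],"spin":0},{"gripper":1,"dp":[-0.0018,0.0072,0],"spin":0},{"gripper":1,"dp":[-0.0027,0.0068,0],"spin":0},{"gripper":1,"dp":[-0.0034,0.0066,0],"spin":0},{"gripper":1,"dp":[-0.0041,0.0061,0],"spin":0},{"gripper":1,"dp":[-0.0047,0.0056,0],"spin":0},{"gripper":1,"dp":[-0.0054,0.0051,0],"spin":0},{"gripper":1,"dp":[-0.0059,0.0044,0],"spin":0},{"gripper":1,"dp":[-0.0064,0.0037,0],"spin":0},{"gripper":1,"dp":[-0.0067,0.0029,0],"spin":0},{"gripper":1,"dp":[-0.0071,0.0022,0],"spin":0},{"gripper":1,"dp":[-0.0072,0.0014,0],"spin":0},{"gripper":1,"dp":[-0.0074,0.0005,0],"spin":0},{"gripper":1,"dp":[-0.0073,-0.0003,0],"spin":0}])

```text
clock: 14.1
tool_pos: [0.5753, -0.0153, 0.1487]
tool_rot: [-179.9, -0.3, -10.3]
force: [4.3, 0.4, 5.7]
finger_gap: 0.276
grasp_force: 59.3
```

```bash
python3 -c "
from hl import *
from arc import *
st()
arc(520.6,[6.5]*10+[5,3,2])"
```

```text
t 14.1 pos [ 0.5753 -0.0153  0.1487] lift mm [ -3.6 -62.5] F [4.3 0.4 5.7] rot [-179.9   -0.3  -10.3] gap 0.27647627256560836
[ {"gripper": 1, "dp": [-0.0021, -0.0071, 0]}, {"gripper": 1, "dp": [-0.0012, -0.0073, 0]}, {"gripper": 1, "dp": [-0.0004, -0.0073, 0]}, {"gripper": 1, "dp": [0.0004, -0.0074, 0]}, {"gripper": 1, "dp": [0.0013, -0.0072, 0]}, {"gripper": 1, "dp": [0.0021, -0.0071, 0]}, {"gripper": 1, "dp": [0.0028, -0.0068, 0]}, {"gripper": 1, "dp": [0.0036, -0.0064, 0]}, {"gripper": 1, "dp": [0.0044, -0.006, 0]}, {"gripper": 1, "dp": [0.0049, -0.0054, 0]}, {"gripper": 1, "dp": [0.0042, -0.0038, 0]}, {"gripper": 1, "dp": [0.0027, -0.0021, 0]}, {"gripper": 1, "dp": [0.0019, -0.0013, 0]} ] end 595.6
```

Request:
carry_out(motion=[{"gripper":1,"dp":[-0.0073,-0.0011,0],"spin":0},{"gripper":1,"dp":[-0.0071,-0.002,0],"spin":0},{"gripper":1,"dp":[-0.0069,-0.0027,0],"spin":0},{"gripper":1,"dp":[-0.0065,-0.0035,0],"spin":0},{"gripper":1,"dp":[-0.006,-0.0042,0],"spin":0},{"gripper":1,"dp":[-0.0055,-0.0049,0],"spin":0},{"gripper":1,"dp":[-0.005,-0.0055,0],"spin":0},{"gripper":1,"dp":[-0.0043,-0.006,0],"spin":0},{"gripper":1,"dp":[-0.0036,-0.0064,0],"spin":0},{"gripper":1,"dp":[-0.0028,-0.0068,0],"spin":0}])

```text
clock: 15.1
tool_pos: [0.5299, 0.0304, 0.1487]
tool_rot: [179.6, -0.5, -10.5]
force: [5.3, -11.3, 6.9]
finger_gap: 0.279
grasp_force: 59.5
```

Request:
carry_out(motion=[{"gripper":1,"dp":[-0.0021,-0.0071,0],"spin":0},{"gripper":1,"dp":[-0.0012,-0.0073,0],"spin":0},{"gripper":1,"dp":[-0.0004,-0.0073,0],"spin":0},{"gripper":1,"dp":[0.0004,-0.0074,0],"spin":0},{"gripper":1,"dp":[0.0013,-0.0072,0],"spin":0},{"gripper":1,"dp":[0.0021,-0.0071,0],"spin":0},{"gripper":1,"dp":[0.0028,-0.0068,0],"spin":0},{"gripper":1,"dp":[0.0036,-0.0064,0],"spin":0},{"gripper":1,"dp":[0.0044,-0.006,0],"spin":0},{"gripper":1,"dp":[0.0049,-0.0054,0],"spin":0},{"gripper":1,"dp":[0.0042,-0.0038,0],"spin":0},{"gripper":1,"dp":[0.0027,-0.0021,0],"spin":0},{"gripper":1,"dp":[0.0019,-0.0013,0],"spin":0},{"gripper":1,"dp":[0,0,0],"spin":0}])

```text
clock: 16.5
tool_pos: [0.5651, 0.1062, 0.1487]
tool_rot: [180.0, -0.1, -10.3]
force: [-0.8, -0.7, 10.3]
finger_gap: 0.28
grasp_force: 59.8
```

```bash
python3 -c "
from hl import *
st()
f=arm.grab_frame('scene');g=arm.grab_frame('wrist');np.savez('s6.npz',**f);np.savez('w6.npz',**g)
from h import fray,pray
T=g['camera_from_world'];c=T[:3,:3]@np.array([.772,.262,.117])+T[:3,3];th=np.arctan2(np.hypot(c[0],c[1]),c[2]);u=g['camera_matrix'][:2,2]+g['camera_matrix'][0,0]*th*c[:2]/np.hypot(c[0],c[1]);print(u)
x,y=[int(v) for v in u];x=min(max(x-40,0),480);y=min(max(y-30,0),360)
print(x,y)
r=lambda im,x,y,w,h,k:cv2.resize(im[y:y+h,x:x+w],None,fx=k,fy=k,interpolation=0)
b=np.hstack([r(f['pixels'],325,305,40,30,10),r(np.load('s4.npz')['pixels'],325,305,40,30,10)])
a=np.hstack([r(g['pixels'],x,y,80,60,5),np.zeros((300,400,3),np.uint8)])
a[:,400:]=cv2.resize(g['pixels'],(400,300))
cv2.imwrite('pics/m6.png',np.vstack([a,b])[:,:,::-1])"
```

```text
t 16.5 pos [0.5651 0.1062 0.1487] lift mm [-35.4  55.3] F [-0.8 -0.7 10.3] rot [ 1.80e+02 -1.00e-01 -1.03e+01] gap 0.2804651577124986
[25.92287028  3.3698367 ]
0 0
```

View pics/m6.png

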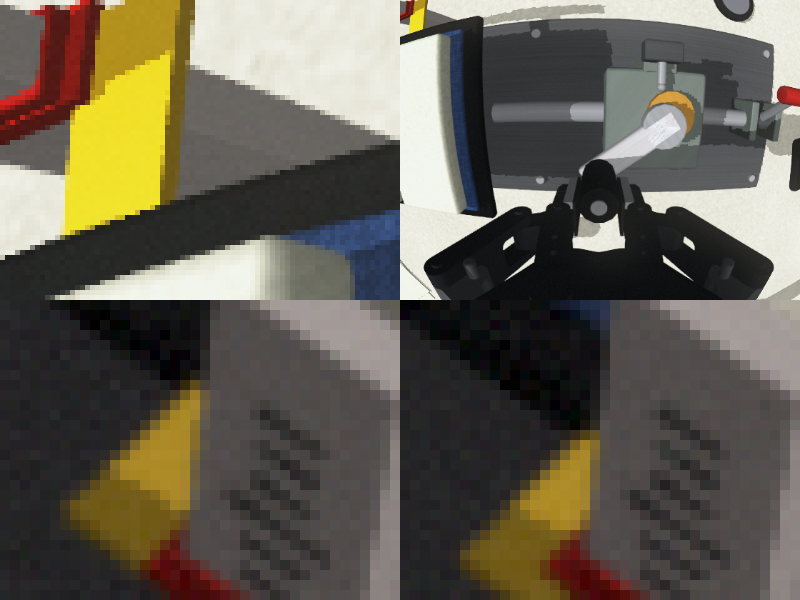

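Now φ ≈ 594.9° by the measured position (pointer ≈ 117.05 mm). In w6 the red end stripe, right edge at about px (19.6,10), meets the yellow pointer's left edge, so they are nearly level. I solve the heights in the lift's y-z plane from w3 and w6.

```bash
python3 - <<'E'
from h import *
P=(.5923,.0471,np.radians(-10.3))
w3=np.load("w3.npz");w6=np.load("w6.npz")
def yz(f,px):
    o,d=fray(f,px);ex=np.array([-np.sin(P[2]),np.cos(P[2])]);return np.array([(o[:2]-P[:2])@ex,o[2]]),np.array([d[:2]@ex,d[2]])
def y_at(f,px,z): o,d=yz(f,px);return round(1e3*(o[0]+d[0]*(z-o[1])/d[1]),1)
print("ptr +y edge w3",y_at(w3,(36.7,127.5),.0872),"w6",y_at(w6,(13,47),.119),y_at(w6,(15.6,22),.119))
print("ptr -y edge w3",y_at(w3,(49.5,127.5),.0872),"w6",y_at(w6,(34,20),.119))
def x2(a,b):
    (o,d),(p,e)=yz(w3,a),yz(w6,b);t=np.linalg.solve(np.c_[d,-e],p-o)[0];return (1e3*(o+d*t)).round(1)
print("mark end bottom",x2((22,130.8),(19.6,10)),"top",x2((19.5,130.8),(16,10)))
print("ptr check +y edge same-height? rays yz slopes",yz(w3,(36.7,127.5)),yz(w6,(13,47)))
for z in(.110,.112,.114,.116,.118,.120):print(z,"bottom edge y w3",y_at(w3,(22,130.8),z),"w6",y_at(w6,(19.6,10),z),"top edge",y_at(w3,(19.5,130.8),z),y_at(w6,(16,10),z))
E
```

```text
ptr +y edge w3 251.8 w6 252.5 251.6
ptr -y edge w3 230.8 w6 230.6
mark end bottom [205.5 161.4] top [212.4 157.9]
ptr check +y edge same-height? rays yz slopes (array([-0.02686496,  0.3985269 ]), array([ 0.66678912, -0.74505013])) (array([0.05405803, 0.31147657]), array([ 0.69568176, -0.67480237]))
0.11 bottom edge y w3 255.8 w6 257.3 top edge 260.1 261.8
0.112 bottom edge y w3 253.8 w6 255.2 top edge 258.1 259.8
0.114 bottom edge y w3 251.9 w6 253.2 top edge 256.1 257.7
0.116 bottom edge y w3 249.9 w6 251.2 top edge 254.1 255.6
0.118 bottom edge y w3 247.9 w6 249.2 top edge 252.1 253.6
0.12 bottom edge y w3 246.0 w6 247.2 top edge 250.1 251.5
```

```bash
python3 - <<'E'
from h import *
P=(.5923,.0471,np.radians(-10.3))
def lift(p):
    c,s=np.cos(P[2]),np.sin(P[2]);d=p[:2]-P[:2];return (1e3*np.array([c*d[0]+s*d[1],-s*d[0]+c*d[1],p[2]])).round(1)
w3=np.load("w3.npz");w6=np.load("w6.npz");S=C["scene"];T=C["top"]
print("ptr top corner ws (exp y230.8 z87.2)",lift(meet([fray(w3,(49.5,121.5)),pray(S,(330.8,336.3))])))
print("ptr w6 s6 (exp z119)",lift(atz(fray(w6,(34,20)),.119)))
for s in((340,331.5),(339.8,332),(340,330.8)):print("mark top corner ws",lift(meet([fray(w3,(19.5,123.3)),pray(S,s)])))
# scene projections of pointer corner at known heights vs observation
for z,o in((.0872,(330.8,336.3)),(.1061,(331,331)),(.119,(331,326.4))):
    print("scene ptr pred",proj("scene",world(np.array([.138,.2308,z]),P)).round(1),"obs",o)
print("top: yellow +y edge y@.0872",lift(atz(pray(T,(176.4,142)),.0872)),"red end y @.113,.117",lift(atz(pray(T,(176.2,137.5)),.113)),lift(atz(pray(T,(176.2,137.5)),.117)))
for n in("top0","scene0","s6"):
    im=np.load(n+".npz")["pixels"].astype(int);R,G,B=im[...,0],im[...,1],im[...,2]
    if n=="top0":
        for r in(134,135,136,137,138,139,142,144):print(r,[tuple(v) for v in im[r,170:190].tolist()][3:16:1] if r in(136,142) else (R-G)[r,172:190].tolist())
    else:
        print(n);print((R-G)[326:340,336:348])
E
```

```text
ptr top corner ws (exp y230.8 z87.2) [138.9 230.9  87.5]
ptr w6 s6 (exp z119) [120.4 230.6 119. ]
mark top corner ws [141.2 249.9 120.4]
mark top corner ws [141.5 250.1 119.9]
mark top corner ws [140.9 249.2 121.3]
scene ptr pred [330.5 336.4] obs (330.8, 336.3)
scene ptr pred [331.1 329.7] obs (331, 331)
scene ptr pred [331.6 325. ] obs (331, 326.4)
top: yellow +y edge y@.0872 [128.5 253.6  87.2] red end y @.113,.117 [134.6 250.3 113. ] [133.5 249.2 117. ]
134 [4, 9, 19, 19, 14, 8, 7, 3, 4, 7, 6, 3, 4, 6, 4, 4, 3, 3]
135 [6, 18, 31, 32, 19, 9, 6, 5, 6, 4, 5, 5, 6, 4, 2, 6, 4, 6]
136 [(70, 45, 41), (79, 37, 32), (95, 55, 47), (119, 100, 89), (140, 132, 121), (146, 141, 130), (145, 140, 129), (148, 143, 131), (149, 142, 131), (151, 145, 133), (150, 145, 132), (153, 146, 135), (151, 146, 133)]
137 [21, 35, 44, 37, 12, 6, 6, 5, 6, 5, 6, 3, 4, 5, 8, 5, 8, 8]
138 [41, 48, 54, 36, 13, 9, 9, 10, 9, 4, 5, 6, 4, 6, 5, 6, 6, 6]
139 [50, 58, 51, 32, 14, 12, 13, 16, 10, 11, 12, 7, 6, 7, 5, 7, 5, 8]
142 [(70, 68, 62), (69, 65, 61), (81, 72, 60), (96, 79, 46), (111, 88, 19), (117, 90, 0), (113, 92
[... 569 characters left out ...]
1 18 21 22 22 15 30 46 48 49 61]
 [21 19 20 22 22 22 11  8 25 38 54 57]
 [20 20 20 24 20 19  9  5  8 23 47 55]
 [19 20 22 21 20 18 10  6  3  6 11 41]]
s6
[[21 25 24 23 24 24 25 20  8  5  4  6]
 [22 23 22 23 24 26 26 27  7  2  5  3]
 [19 24 22 22 22 27 44 30  5  6  4  4]
 [21 23 22 24 30 50 62 25  6  4  6  4]
 [10 17 19 27 50 72 77 47 11  6  5  5]
 [ 2 12 16 38 78 80 64 65 54 29 10  6]
 [ 2  4 10 31 61 76 66 68 69 82 41 16]
 [ 1  3  1  8 25 51 69 70 55 64 85 66]
 [ 1 -1  4  3  5 18 52 56 65 55 65 66]
 [-3  0  1  4  0 16 40 58 56 61 64 61]
 [ 0 -1  0  1 -1  2 11 29 48 55 54 70]
 [ 1  0  3  0 -4  4  4  6 26 44 63 61]
 [-1  1  3  1  2  2  4  5  8 18 50 53]
 [-1  2  3 -1 -4  1  2  4  2  7 15 43]]
```

```bash
python3 - <<'E'
from h import *
P=(.5923,.0471,np.radians(-10.3))
for n,r0 in(("scene0",333),("s4",326),("s6",321)):
    im=np.load(n+".npz")["pixels"].astype(int);print(n,r0);print((im[...,0]-im[...,2])[r0:r0+10,327:340])
for z in(.0852,.1041,.11705):print("pred ptr mid corner",proj("scene",world(np.array([.1385,.2308,z]),P)).round(2))
for y,z in((.254,.1145),(.252,.1167),(.250,.1187),(.248,.1207)):print(y,z,"pred mark mid corner",proj("scene",world(np.array([.141,y,z]),P)).round(2))
E
```

```text
scene0 333
[[ -3  -1   0   0  -2   1  14  46  80  92  96 116 117]
 [  0   1  -1  -1   4  19  49  77  80  82  82  91  93]
 [  2   1   1  -1  20  63  76  83  80  83  81  80  86]
 [  0   1   5  11  62  80  82  84  83  87  81  84  83]
 [ -2   1   1  27  68  76  83  83  84  84  82  81  83]
 [ -4   1   3  20  53  69  83  83  83  86  89  79  85]
 [ -2  -2  -4   2  23  45  72  76  88  78  89  83  82]
 [  1  -2   1  -1   3  11  37  58  72  83  82  85  87]
 [ -2  -2  -2  -3  -2  -1   9  23  55  68  80  79  81]
 [  3  -2  -2  -1  -5  -2   1   2  22  50  70  73  81]]
s4 326
[[ -3  -3  -1   1   0  -2  -1  18  52  80  98 129 131]
 [  1  -1  -1  -2  -1   2  16  51  81  90  89  97 106]
 [ -1  -1   1   1   2  16  58  82  90  90  94  88  88]
 [ -2  -2   0   5  21  63  83  82  86  91  90  90  89]
 [  0  -1   2  12  54  84  88  86  92  88  89  87  84]
 [ -1  -1  -2   8  49  72  80  91  92  92  94  91  80]
 [ -3   1  -2  -1  19  48  71  82  89  89  90  89  81]
 [ -6  -2   0  -1   2  11  36  62  78  85  90  87  83]
 [ -2  -2  -3  -1   0  -1   6  25  51  72  81  84  84]
 [  0   0   1  -2  -4  -3   0   2  1
[... 184 characters left out ...]
01 125]
 [ -1  -1  -1   0   5  27  65  82  90  86  89  87  94]
 [ -3   0  -1   3  30  78  84  90  92  91  90  86  89]
 [ -3  -1  -1   2  27  69  80  87  90  88  88  90  89]
 [  2  -2  -4   2  18  48  68  84  86  90  89  90  89]
 [ -2  -1   0   0   1  10  38  67  73  83  90  88  96]
 [  2   1  -1  -3  -1   1   6  25  50  73  84  82  89]
 [  1  -3  -2  -3   1   0  -2   3  17  46  64  77  83]]
pred ptr mid corner [330.24 337.24]
pred ptr mid corner [330.89 330.6 ]
pred ptr mid corner [331.35 325.93]
0.254 0.1145 pred mark mid corner [341.11 335.36]
0.252 0.1167 pred mark mid corner [340.26 333.9 ]
0.25 0.1187 pred mark mid corner [339.41 332.5 ]
0.248 0.1207 pred mark mid corner [338.55 331.1 ]
```

The scene tips now agree with the predictions to about 0.3 px. The observed mark tip (339.5,331.7) gives a mark height ≈ 119 mm at y ≈ 250, so the target is φ ≈ 630°.

```bash
python3 -c "
from arc import *
arc(595.6,[3,5.5,6.5,6.5,6.5,4,3])"
```

```text
[ {"gripper": 1, "dp": [0.0028, -0.0019, 0]}, {"gripper": 1, "dp": [0.0055, -0.003, 0]}, {"gripper": 1, "dp": [0.0068, -0.0028, 0]}, {"gripper": 1, "dp": [0.0071, -0.0021, 0]}, {"gripper": 1, "dp": [0.0073, -0.0012, 0]}, {"gripper": 1, "dp": [0.0045, -0.0003, 0]}, {"gripper": 1, "dp": [0.0034, -0.0001, 0]} ] end 630.6
```

Request:
carry_out(motion=[{"gripper":1,"dp":[0.0028,-0.0019,0],"spin":0},{"gripper":1,"dp":[0.0055,-0.003,0],"spin":0},{"gripper":1,"dp":[0.0068,-0.0028,0],"spin":0},{"gripper":1,"dp":[0.0071,-0.0021,0],"spin":0},{"gripper":1,"dp":[0.0073,-0.0012,0],"spin":0},{"gripper":1,"dp":[0.0045,-0.0003,0],"spin":0},{"gripper":1,"dp":[0.0034,-0.0001,0],"spin":0},{"gripper":1,"dp":[0,0,0],"spin":0},{"gripper":1,"dp":[0,0,0],"spin":0},{"gripper":1,"dp":[0,0,0],"spin":0},{"gripper":1,"dp":[0,0,0],"spin":0}])

```text
clock: 17.7
tool_pos: [0.6033, 0.1115, 0.1487]
tool_rot: [-180.0, -0.1, -10.2]
force: [-2.3, 0.9, 9.6]
finger_gap: 0.283
grasp_force: 59.9
```

```bash
python3 -c "
from hl import *
st()
f=arm.grab_frame('scene');np.savez('s7.npz',**f)
r=lambda im,x,y,w,h,k:cv2.resize(im[y:y+h,x:x+w],None,fx=k,fy=k,interpolation=2)
cv2.imwrite('pics/m7.png',r(f['pixels'],322,300,50,50,12)[:,:,::-1])
im=f['pixels'].astype(int);print((im[...,0]-im[...,2])[320:330,327:340])"
```

```text
t 17.7 pos [0.6033 0.1115 0.1487] lift mm [ 1.3 67.3] F [-2.3  0.9  9.6] rot [-1.80e+02 -1.00e-01 -1.02e+01] gap 0.28309027653547525
[[  2  -3  -2  -1   1  -3  -1   0  16  64 126 135 138]
 [ -3  -3  -1  -3  -2   0   3  16  51  93 127 135 134]
 [ -1  -1  -4  -3  -3   0  16  54  84  91 100 130 131]
 [  0  -1  -1  -1   3  15  50  83  86  93  94  92 101]
 [ -4   0  -6  -2  11  50  81  88  94  95  90  95  91]
 [ -6  -3   2   1  26  72  88  88  89  89  96  86  92]
 [  1   4  -2  -4  13  59  75  84  89  90  90  91  89]
 [  0  -1  -4   0  -3  16  48  77  84  91  90  88  89]
 [ -3   2  -1  -1  -2   1  12  36  64  73  86  88  87]
 [ -2   0  -4  -3   2  -1   1   8  25  52  76  90  94]]
```

View pics/m7.png

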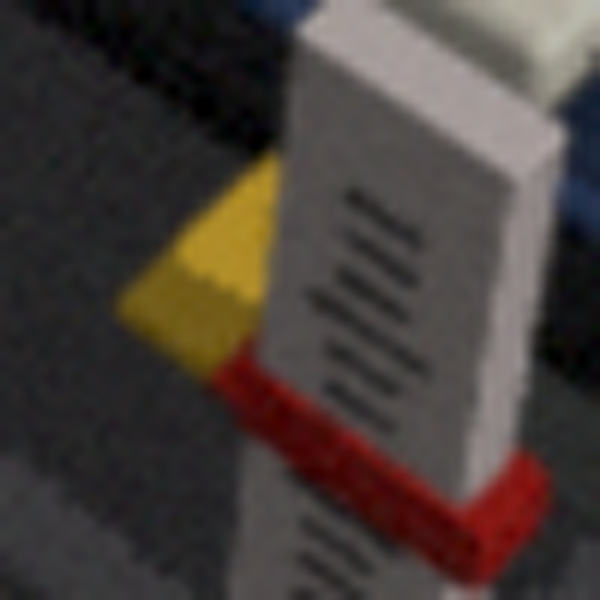

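Pointer outer edge and red mark end meet along one line at about (210,378) in the crop. Level within about 1 mm by the geometry (pointer ≈ 119.0 mm), crank at rest. I release, rise and move to the lever's +x side.

Request:
carry_out(motion=[{"gripper":-1,"dp":[0,0,0],"spin":0},{"gripper":-1,"dp":[0,0,0],"spin":0},{"gripper":-1,"dp":[0,0,0],"spin":0},{"gripper":-1,"dp":[0,0,0],"spin":0},{"gripper":-1,"dp":[0,0,0],"spin":0},{"gripper":-1,"dp":[0,0,-0.015],"spin":0},{"gripper":-1,"dp":[0,0,-0.025],"spin":0},{"gripper":-1,"dp":[0,0,-0.03],"spin":0},{"gripper":-1,"dp":[0,0,-0.03],"spin":0},{"gripper":-1,"dp":[0,0,0],"spin":0}])

```text
clock: 18.75
tool_pos: [0.6057, 0.1123, 0.2532]
tool_rot: [-179.8, -0.5, -10.3]
force: [-0.0, -0.0, -0.5]
finger_gap: 1.0
grasp_force: 0.0
```

Request:
carry_out(motion=[{"gripper":1,"dp":[0.007,0.02,0],"spin":0},{"gripper":1,"dp":[0.01,0.03,0],"spin":0},{"gripper":1,"dp":[0.01,0.033,0],"spin":0},{"gripper":1,"dp":[0.01,0.033,0],"spin":0},{"gripper":1,"dp":[0.01,0.033,0],"spin":0},{"gripper":1,"dp":[0.01,0.033,0],"spin":0},{"gripper":1,"dp":[0.01,0.03,0],"spin":0},{"gripper":1,"dp":[0.008,0.018,0],"spin":0},{"gripper":1,"dp":[0,0,0],"spin":0},{"gripper":1,"dp":[0,0,0],"spin":0}])

```text
clock: 19.75
tool_pos: [0.6362, -0.1271, 0.247]
tool_rot: [-179.9, 0.0, -10.2]
force: [0.1, 1.3, 0.3]
finger_gap: 0.005
grasp_force: 0.0
```

```bash
python3 -c "
from hl import *
st()
f=arm.grab_frame('scene');im=f['pixels'].astype(int);print((im[...,0]-im[...,2])[322:329,327:340])"
```

```text
t 19.75 pos [ 0.6362 -0.1271  0.247 ] lift mm [  76.3 -161.6] F [0.1 1.3 0.3] rot [-179.9    0.   -10.2] gap 0.004969399205121385
[[ -1  -1  -2   0   1  -2  15  49  82  86  99 119 127]
 [ -3   2  -2  -3   0  16  49  78  84  86  88  89  96]
 [ -1  -1  -3   0  10  47  82  87  86  83  87  84  89]
 [ -6  -5  -5   0  27  69  86  86  86  88  85  86  88]
 [  0   0  -3  -1   9  55  72  80  82  86  82  89  88]
 [  1  -2  -2   0   2  13  48  66  80  86  89  84  86]
 [  1   1  -6  -2   2   1  13  37  65  75  80  83  85]]
```

The pointer stayed put. I descend and push the lever back.

Request:
carry_out(motion=[{"gripper":1,"dp":[0,0.002,0.03],"spin":0},{"gripper":1,"dp":[0,0,0.04],"spin":0},{"gripper":1,"dp":[0,0,0.04],"spin":0},{"gripper":1,"dp":[0,0,0.03],"spin":0},{"gripper":1,"dp":[0,0,0.01],"spin":0},{"gripper":1,"dp":[0,0,0],"spin":0},{"gripper":1,"dp":[-0.007,0,0],"spin":0},{"gripper":1,"dp":[-0.007,0,0],"spin":0},{"gripper":1,"dp":[-0.007,0,0],"spin":0},{"gripper":1,"dp":[-0.007,0,0],"spin":0},{"gripper":1,"dp":[-0.007,0,0],"spin":0},{"gripper":1,"dp":[-0.007,0,0],"spin":0},{"gripper":1,"dp":[-0.007,0,0],"spin":0},{"gripper":1,"dp":[-0.007,0,0],"spin":0},{"gripper":1,"dp":[-0.007,0,0],"spin":0},{"gripper":1,"dp":[-0.007,0,0],"spin":0},{"gripper":1,"dp":[-0.007,0,0],"spin":0},{"gripper":1,"dp":[-0.006,0,0],"spin":0},{"gripper":1,"dp":[-0.004,0,0],"spin":0},{"gripper":1,"dp":[0,0,0],"spin":0}])

```text
clock: 21.8
tool_pos: [0.5508, -0.1153, 0.099]
tool_rot: [179.9, -0.2, -10.3]
force: [0.7, -0.4, 1.3]
finger_gap: 0.002
grasp_force: 0.7
```

Request:
carry_out(motion=[{"gripper":1,"dp":[-0.002,0,0],"spin":0},{"gripper":1,"dp":[-0.002,0,0],"spin":0},{"gripper":1,"dp":[0,0,0],"spin":0}])

```text
clock: 22.1
tool_pos: [0.5453, -0.1143, 0.0962]
tool_rot: [180.0, 0.1, -10.3]
force: [0.1, -0.0, 1.1]
finger_gap: -0.001
grasp_force: 0.2
```

Request:
carry_out(motion=[{"gripper":1,"dp":[-0.002,0,0],"spin":0},{"gripper":1,"dp":[0,0,0],"spin":0}])

```text
clock: 22.3
tool_pos: [0.5436, -0.1139, 0.0964]
tool_rot: [-180.0, 0.1, -10.3]
force: [-0.7, -0.6, -0.3]
finger_gap: 0.002
grasp_force: 0.2
```

Request:
carry_out(motion=[{"gripper":1,"dp":[-0.002,0,0],"spin":0},{"gripper":1,"dp":[0,0,0],"spin":0}])

```text
clock: 22.5
tool_pos: [0.5419, -0.1135, 0.0968]
tool_rot: [180.0, 0.0, -10.3]
force: [0.1, 0.1, 0.4]
finger_gap: 0.0
grasp_force: 0.2
```

Request:
carry_out(motion=[{"gripper":1,"dp":[-0.002,0,0],"spin":0},{"gripper":1,"dp":[0,0,0],"spin":0}])

```text
clock: 22.7
tool_pos: [0.5411, -0.1134, 0.0974]
tool_rot: [180.0, -0.1, -10.3]
force: [3.4, -1.1, -0.6]
finger_gap: -0.001
grasp_force: 1.4
```

Request:
carry_out(motion=[{"gripper":1,"dp":[-0.002,0,0],"spin":0},{"gripper":1,"dp":[0,0,0],"spin":0}])

```text
clock: 22.9
tool_pos: [0.5405, -0.1133, 0.0981]
tool_rot: [180.0, -0.3, -10.3]
force: [6.3, -1.1, -1.3]
finger_gap: 0.001
grasp_force: 2.5
```

Request:
carry_out(motion=[{"gripper":1,"dp":[-0.001,0,0],"spin":0},{"gripper":1,"dp":[0,0,0],"spin":0}])

```text
clock: 23.1
tool_pos: [0.5403, -0.1133, 0.0985]
tool_rot: [180.0, -0.4, -10.3]
force: [6.7, -1.5, 0.3]
finger_gap: 0.002
grasp_force: 2.9
```

Stop reached. I back off, rise clear, and check the handle and pointer numerically.

Request:
carry_out(motion=[{"gripper":1,"dp":[0.01,0,0],"spin":0},{"gripper":1,"dp":[0.01,0,0],"spin":0},{"gripper":1,"dp":[0,0,-0.03],"spin":0},{"gripper":1,"dp":[0,0,-0.04],"spin":0},{"gripper":1,"dp":[0,0,-0.04],"spin":0},{"gripper":1,"dp":[0,0,-0.04],"spin":0},{"gripper":1,"dp":[0,0,0],"spin":0},{"gripper":1,"dp":[0,0,0],"spin":0}])

```text
clock: 23.9
tool_pos: [0.5573, -0.1162, 0.2473]
tool_rot: [180.0, -0.0, -10.3]
force: [-0.2, 0.6, -0.4]
finger_gap: -0.003
grasp_force: 0.0
```

```bash
python3 -c "
from hl import *
st()
f=arm.grab_frame('scene')
for im in(np.load('scene0.npz')['pixels'],f['pixels']):
    i=im.astype(int);m=(i[...,0]-i[...,1]>50)[170:230,225:300];y,x=np.nonzero(m);print('handle px',x.mean()+225,y.mean()+170,len(x))
i=f['pixels'].astype(int);print((i[...,0]-i[...,2])[322:329,327:340])"
```

```text
t 23.9 pos [ 0.5573 -0.1162  0.2473] lift mm [  -3.2 -165. ] F [-0.2  0.6 -0.4] rot [180.   -0.  -10.3] gap -0.0025603539562565358
handle px 251.64406779661016 193.01694915254237 59
handle px 252.01492537313433 192.76119402985074 67
[[ -4   1   0  -5  -1   0  14  51  84  89  97 123 123]
 [ -3  -1   1   1   0  16  49  79  85  88  89  94  98]
 [  0  -2  -2  -2  11  50  84  87  90  90  86  88  86]
 [  3  -1   1   3  23  69  82  85  83  87  87  86  84]
 [ -5  -1  -5   1  11  58  71  81  88  91  87  90  88]
 [ -4  -2   2  -3   1  15  48  68  75  86  91  94  92]
 [ -4  -5   0   2  -4  -2   9  34  62  79  84  88  89]]
```

The handle is back at its starting pixel position, the pointer hasn't moved, and the robot is clear.

```bash
python3 -c "
from plant import arm
print(arm.finish_job())"
```

```text
the job is handed in; nothing more can be done
None
```

Job handed in at about 24 s, verdict not shown: by my camera measurements the pointer is within about 1 mm of the red mark, the brake is back at its locked stop, and the hand is clear of everything.

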